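# Shelve the cuvette, then peel off and present the top sample tray

### The arm

A 7-joint arm with a two-finger parallel gripper is mounted at the origin on the work surface. World frame = base frame: x ahead of the robot, y to its left, z up, the work surface at z = 0. Lengths are in m, angles in rad, forces in N, time in s.
With the tool pointing down it reaches from about 0.425 to 0.95 m from the base axis. Payload 4.7 kg.
Tool frame: the origin (TCP) lies between the finger pads; the fingertips stand arm.finger_overhang ahead of it and the grasp point (between the pads) lies 3 mm ahead of it (arm.finger_overhang is the distance from the TCP to the fingertips, in m); z points along the fingers, y is the direction in which the jaws open and shut (so a half turn about z gives the same grasp; the last joint's range is limited). The gripper opens to 85 mm and grips with 20 to 120 N. Pads are 22 mm wide; open, the fingers measure 114 mm over their backs; the gripper's body (76 mm by 85 mm) begins 54 mm behind the grasp point. The pads swing forward as they close: fully open they stand 13 mm farther back than shut.
Start: joints at [1.098, 0.469, -0.049, 1.532, 0.024, 1.141, -0.082], TCP at [0.29, -0.61, 0.253] pointing down, gripper open.
Joint ranges: [-2.59, 2.59], [-0.33, 1.99], [-1.39, 1.29], [0.1, 2.45], [-1.04, 4.18], [0.21, 1.99], [-2.66, 2.66]. Speed limits (rad/s): [2.57, 2.57, 3.14, 3.14, 3.14, 3.14, 3.14].

### API

Orientations are given as [roll, pitch, yaw] about the fixed x, y, z axes, in that order (R = Rz(yaw) Ry(pitch) Rx(roll)).
In Python, from station import arm, viewer gives the robot as it stands.
- The arm moves only by the tool servo_tool, never from a script. Its argument "rows" is a list of rows, each a list of 3 entries, a list of its own where there are three numbers: the shift along the tool's x, y, z in m, then the turn, a rotation vector about the tool's x, y, z in rad, then the finger opening in m, from 0 to 0.0854. In form: [[[tx, ty, tz], [wx, wy, wz], claw], ...]. A call has 1 to 8 rows; each row shifts and turns the commanded pose from where the row before left it, along the tool's axes as they then stand; what a row does not reach is not made up. A row lasts 1/8 s, in which the tool goes at most 62.5 mm and 10.7 degrees, less where a joint would pass 70% of its speed; a pose out of reach is approached as far as the arm can. A call with a gripper value outside its range is refused whole. The fingers move at their own pace and stop on an object; "newtons" is the grip in N (left out, the last holds). Time passes only in rows, so rows that do not move let the fingers close. It gives the time, the measured TCP pose, the force and the opening at its end, in the units of the state.
- arm.state(): the state, without advancing time (a new reading comes with each control period).
- viewer.get_image(name): name is "side" or "top"; returns (picture, depth): 480x640x3 uint8, blue, green, red; 480x640 float32, m along the optical axis (not along the pixel's ray), 0 where there is no reading.
- viewer.get_calibration(name): a dict with "fx", "fy", "cx", "cy" (pixels), "position" and "orientation" of the camera in the world. Camera axes: x right, y down, z forward; pixel columns grow to the right and rows downward; lengths in m; the calibration is good to about 2 mm. A picture is of the moment at which its call begins. get_calibration takes no time and is no camera call.
- arm.hand_in(): hands the job in, once; it reports no verdict.
The state is a dict: "time": time; "qpos": joint angles; "joint_vel": joint speeds; "effort": joint torques, N m; "eef_pos": TCP position; "eef_rot": TCP orientation; "force": force on the tool from outside, world axes, zero at the start; "ft_torque": the same for the moment, N m; "gripper_width": opening from 0.0 (shut) to 1.0 (fully open).
Only numpy, scipy, OpenCV 4.12 (cv2) and the standard library are available. Lean on these libraries where they do the work, as an engineer would, in place of code of your own. Each camera call takes 0.05 s, during which the arm holds its last target. There are 200 camera calls.

### The job

Put the cuvette that was left in the top tray back, standing and fully down, into the one rack slot it fits, and let go of it. Then peel the empty top tray off the stack: take it by its corner tab and lift that corner first, while the opposite corner stays down until the tray is clearly tilted, so that the tray below is not dragged along. Finish still holding the top tray in the gripper, level and still, with its middle over the round viewing plate and at least 10 cm above the table; do not tip the cuvette over, and leave the vial, the beaker and the bottle where they stand.

Things in the scene. Friction and masses are not known exactly. Their poses are not given: they have to be found in the camera images.
- cuvette: closed rectangular cuvette, clear glass with a black top 10 mm, 24 x 14 x 46 mm (own x, y, z), about 40 g, standing upright in the top tray near its middle, at any of a range of yaws. Origin: centre of its underside, z up; it stands on the tray floor (3 mm thick). To be gripped across its 14 mm width (own y) by its upper 20 mm, which stand above the tray's rim.
- rack: fixed aluminium block 70 x 170 x 32 mm (own x, y, z), origin at the centre of its underside. Three slots in its top along own y, all 22 mm deep: oblong at y = +55 mm (18 mm along x, 28 mm along y, the cuvette's), small square at y = 0 (14 mm, too small), round at y = -52 mm (26 mm, holds the vial).
- slot (a point): centre of the floor of the rack's oblong slot, 10 mm above the table; axes are the rack's. The cuvette's long side (own x) goes along this point's y, either way round; its underside rests here and it then stands 24 mm out of the rack. The slot is 4 mm larger than the cuvette each way, mouth chamfered 2 mm.
- top_tray: top of four equal nested white trays, pitch 12 mm, each turned half a turn. 150 x 110 mm over the rim (own x, y), 25 high, 3 thick, walls flared 30 degrees, 140 g. Origin: centre of underside, 36 mm up at the start. Tab on an ear off its (+x, +y) corner, pointing away from the robot. Four snap beads on the long rims of the tray below hold its rim, each giving way to about 1 N within 5 mm of lift.
- tab (a point): centre of the top tray's upright tab, in the tray's axes at (87.7, 67.7, 34) mm: the tab is 10 mm thick, 22 mm long in the tray's direction (1, 1) and 18 mm high, from the ear's upper face 9 mm below this point to 9 mm above it. Grip it from above across the 10 mm, closing at right angles to (1, 1).
- far_corner (a point): outer corner of the top tray's rim diagonally across from its tab, on the rim's underside, at (-75, -55, 22) mm in the tray's axes: the corner that stays down and about which the tray is tilted up.
- second_tray: the equal tray directly below, turned half a turn, so its own tab stands at the other end of that diagonal, 12 mm lower; loose, clipped to the tray beneath it by snap beads of about 3 N each. Origin: centre of its underside, 24 mm above the table. It stays in the stack.
- plate: fixed round viewing plate, dark rim and white top, diameter 110 mm, 13 mm high; origin at the centre of its underside.
- vial: amber vial, diameter 19 mm, 50 mm high, standing in the rack's round slot. Bystander.
- beaker: open glass beaker, diameter 60 mm, 75 mm high, beyond the viewing plate. Bystander. Origin: centre of its underside.
- bottle: white bottle with a blue cap, diameter 60 mm, 140 mm high, beyond the rack. Bystander. Origin: centre of its underside.
Things that resemble listed ones, but are neither listed nor needed, are in the scene too. What is shaped like the top_tray but black is not meant.

How it is judged:
On the way, in this order (a step that is already met when the one before it is completed fails the run):
1. the cuvette stands fully down in the rack's oblong slot, let go (horizontal distance between cuvette and slot below 0.006 m and z of cuvette in the frame of slot below 0.004 m and angle between cuvette's own z axis and vertical below 0.22 rad and contact force between the fingers and cuvette below 0.1 N), for 0.2 s.
2. the tab corner of the top tray is lifted while the opposite corner is still down in the stack (angle between top_tray's own z axis and vertical above 0.12 rad and z of far_corner in the frame of second_tray below 0.046 m and contact force between the fingers and top_tray above 0.5 N), for 0.05 s.
At the end, for the whole second after the job is handed in: Cuvette upright in its slot (6 mm sideways, 4 mm of the floor, 0.22 rad). Top tray held by the fingers over 90 mm up, tilt under 0.2 rad, middle within 40 mm of the plate's, still, clear of the second tray, which is within 12 mm and 0.06 rad of its place (horizontal distance between cuvette and slot below 0.006 m and z of cuvette in the frame of slot below 0.004 m and angle between cuvette's own z axis and vertical below 0.22 rad and height (world z) of each of top_tray, far_corner above 0.09 m and angle between top_tray's own z axis and vertical below 0.2 rad and horizontal distance between top_tray and plate below 0.04 m and linear speed of top_tray below 0.03 m/s and angular speed of top_tray below 0.2 rad/s and contact force between the fingers and top_tray above 1 N and contact force between top_tray and second_tray below 0.05 N and distance of second_tray from where it was at the start of the episode below 0.012 m and angle between second_tray's own z axis and vertical below 0.06 rad); the arm keeps its last pose, push and grip.
It fails at once if the second tray is dragged out of the stack (distance of second_tray from where it was at the start of the episode above 0.02 m or angle between second_tray's own z axis and vertical above 0.12 rad).
It fails at once if the cuvette is tipped over (angle between cuvette's own z axis and vertical above 0.6 rad).
It fails at once if the vial, beaker or bottle is disturbed (distance of any of vial, beaker, bottle from where it was at the start of the episode above 0.03 m).
It also fails if it takes over 72 s, if anything falls off the work surface, if the arm or the gripper's body presses on something with over 40 N, if the wrist force passes 120 N, or if a joint passes its speed limit or range.

## Working session

There is one attempt and no reset: what is moved stays moved. The work goes in short steps, Python scripts to look and compute and a tool call to move; the robot and the scene stay as the last step left them, time stands still between calls to the robot, and variables do not carry over. Pictures are saved under pics/ and viewed, about 8 in all and at most 12, crops included, and the job is handed in when it is done.

Besides the shell and the picture viewer there is one more tool, called after "Request:" as name(argument=value, ...), one argument or row to a line, values as JSON. servo_tool: Moves the arm, as the interface text tells. Its arguments: {"type":"object","properties":{"rows":{"type":"array"},"newtons":{"type":"number"}},"required":["rows"]}

```bash
ls; mkdir -p pics; cat > h.py <<'E'
import numpy as np,cv2
from scipy.spatial.transform import Rotation as R
from station import arm,viewer
def cal(n):
    c=viewer.get_calibration(n); o=np.array(c["orientation"],float)
    M=o if o.shape==(3,3) else R.from_euler('xyz',o).as_matrix() if o.size==3 else None
    return c,M,np.array(c["position"])
def ray(n,u,v,z):
    c,M,p=cal(n); d=M@np.array([(u-c["cx"])/c["fx"],(v-c["cy"])/c["fy"],1]); return p+d*(z-p[2])/d[2]
def proj(n,P):
    c,M,p=cal(n); q=M.T@(np.array(P)-p); return q[0]/q[2]*c["fx"]+c["cx"],q[1]/q[2]*c["fy"]+c["cy"]
def cloud(n,dep):
    c,M,p=cal(n); v,u=np.mgrid[:480,:640]
    P=np.stack([(u-c["cx"])/c["fx"]*dep,(v-c["cy"])/c["fy"]*dep,dep],-1); W=P@M.T+p; W[dep==0]=np.nan; return W
E
python3 - <<'E'
from h import *
print(arm.state(), arm.finger_overhang)
for n in("top","side"):
    print(viewer.get_calibration(n)); a,d=viewer.get_image(n); cv2.imwrite(f"pics/{n}0.png",a); np.save(f"{n}0.npy",d)
E
```

```text
pics
{'time': 0.0, 'qpos': array([ 1.09808404,  0.46944672, -0.04859883,  1.53373533,  0.02411792,
        1.14102414, -0.08230466]), 'joint_vel': array([-0.00084382, -0.00113621,  0.00110529, -0.00147151,  0.0005716 ,
       -0.00037763, -0.00037228]), 'effort': array([-1.92236030e-04, -5.10305822e+01, -4.68589319e-02, -2.37706518e+01,
        1.05957847e-02,  7.69552047e-03,  2.78051715e-05]), 'eef_pos': array([ 0.28959842, -0.60908959,  0.25224033]), 'eef_rot': array([-3.13956760e+00,  9.17875525e-05,  4.43851210e-01]), 'force': array([-0.2621222 , -0.56691753,  0.97024192]), 'ft_torque': array([-0.01728349,  0.03162343,  0.01139717]), 'gripper_width': 1.002141893626937} 0.022
{'fx': 456.3937343343414, 'fy': 456.3937343343414, 'cx': 320.9036910601896, 'cy': 240.97342844024686, 'position': array([0.46489233, 0.13435649, 1.14158685]), 'orientation': array([-3.06429702,  0.0044034 , -1.56969605])}
{'fx': 470.80956903029437, 'fy': 470.80956903029437, 'cx': 316.96084862458747, 'cy': 247.34010097451636, 'position': array([0.04822658, 0.75947255, 0.8380843 ]), 'orientation': array([-2.34667783, -0.01952613, -2.44157185])}
```

View pics/top0.png

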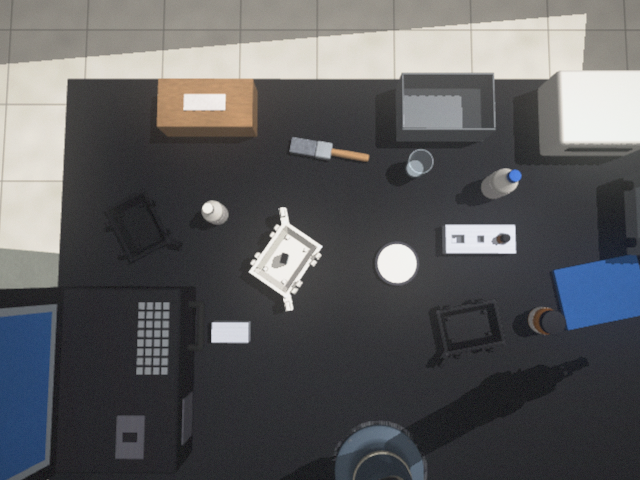

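View pics/side0.png

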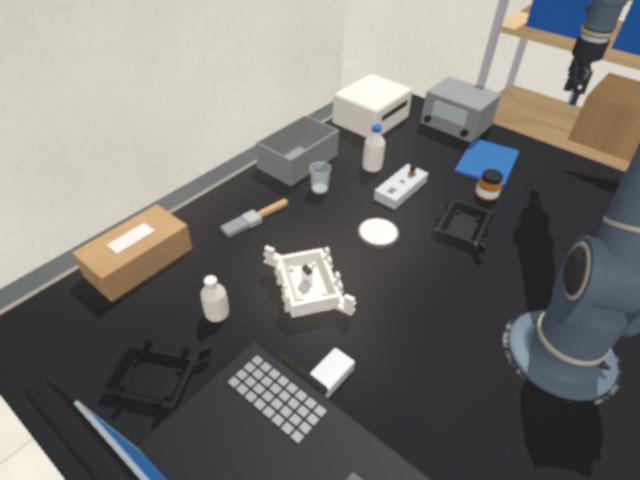

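Could be taken for the targets (top image):
- **Trays:** white stack (286,258), black trays (137,227) and (470,328). I choose the white stack; its top tray's tab should be the upper one, pointing away from the robot, at (284,214), with the second tray's tab at (289,303).
- **Cuvette:** only the black top at (284,258).
- **Slot:** oblong (458,239), small square (480,239), round with vial (503,239).
- **Bottles:** blue cap (503,182) is the listed one; the plain white one (214,212) is a decoy.

```bash
python3 - <<'E'
from h import *
a=cv2.imread("pics/top0.png"); s=cv2.imread("pics/side0.png"); d=np.load("top0.npy"); ds=np.load("side0.npy")
c1=cv2.resize(a[200:320,235:340],None,fx=4.5,fy=4.5,interpolation=cv2.INTER_CUBIC)[:540]
c2=cv2.resize(a[215:265,435:525],None,fx=3.5,fy=3.5,interpolation=cv2.INTER_CUBIC)
c3=cv2.resize(s[235:320,255:360],None,fx=3,fy=3,interpolation=cv2.INTER_CUBIC)
o=np.zeros((540,800,3),np.uint8); o[:c1.shape[0],:c1.shape[1]]=c1; o[:c2.shape[0],480:480+c2.shape[1]]=c2; o[200:200+c3.shape[0],480:480+c3.shape[1]]=c3
cv2.imwrite("pics/crop1.png",o)
W=cloud("top",d); hsv=cv2.cvtColor(a,cv2.COLOR_BGR2HSV)
# plate and rack, by white mask
m=((hsv[...,2]>150)&(hsv[...,1]<60)).astype(np.uint8)
n,l,st,ce=cv2.connectedComponentsWithStats(m)
for i in range(1,n):
    x,y,w,h,A=st[i]
    if A>300 and 150<y<350 and 200<x<530:
        cs,_=cv2.findContours((l==i).astype(np.uint8),cv2.RETR_EXTERNAL,cv2.CHAIN_APPROX_NONE)
        k=max(cs,key=len); mz=np.nanmedian(W[l==i][:,2]); r=cv2.minAreaRect(k)
        z={True:.032}.get(440<x<460,.013)
        print(st[i],mz,r,ray("top",*r[0],z).round(4),[ray("top",*p,z)[:2].round(4).tolist() for p in cv2.boxPoints(r)])
# cuvette top
k=W[235:285,262:310]; kk=k[...,2]; print("max z near cuvette",np.nanmax(kk))
b=(hsv[240:275,272:300,2]<60); ys,xs=np.nonzero(b)
r=cv2.minAreaRect(np.c_[xs+272,ys+240].astype(np.int32)); print(r,len(xs)); print([ray("top",*p,.085)[:2].round(4).tolist() for p in cv2.boxPoints(r)],ray("top",*r[0],.085))
for (u,v) in((284,258),(284,214),(289,303)): print(u,v,W[v-3:v+4:2,u-3:u+4:2,2].round(3).tolist())
E
```

```text
[202 201  26  20 370] 0.07919889717051687 ((214.30003356933594, 210.60003662109375), (21.913463592529297, 21.466251373291016), 63.43495178222656) [0.6281 0.4056 0.013 ] [[0.6407, 0.4421], [0.665, 0.3945], [0.6156, 0.3691], [0.5915, 0.4166]]
[ 249  207   74  104 3267] 0.048625161249914894 ((285.8544006347656, 258.69195556640625), (59.53539276123047, 90.09078216552734), 28.442928314208984) [0.5083 0.2261 0.013 ] [[0.4455, 0.343], [0.6425, 0.2388], [0.5715, 0.1082], [0.3764, 0.2136]]
[ 445  224   71   30 1900] 0.03177180480121666 ((480.0, 238.5), (29.0, 70.0), 90.0) [ 0.5572 -0.2482  0.032 ] [[0.5926, -0.1637], [0.5927, -0.3344], [0.5219, -0.3322], [0.5217, -0.1623]]
[ 377  244   40   40 1244] 0.01307541351898478 ((396.50006103515625, 263.0000305175781), (38.890872955322266, 38.890872955322266), 45.0) [ 0.4979 -0.0473  0.013 ] [[0.4978, 0.0206], [0.5661, -0.0481], [0.498, -0.1151], [0.4303, -0.0465]]
[211 322  38  21 789] 0.030284101338757585 ((229.5, 332.0), (20.0, 37.0), 90.0) [0.3289 0.3626 0.013 ] [[0.353, 0.4084], [0.3532, 0.3177], [0.3049, 0.317], [0.3047, 0.4074]]
max z near cuvette 0.08990690125656009
((0.0, 0.0), (0.0, 0.0), 0.0) 0
[[1.1332, 0.9192], [1.1332, 0.9192], [1.1332, 0.9192], [1.1332, 0.9192]] [1.13318191 0.91919583 0.085     ]
284 258 [[0.083, 0.084, 0.085, 0.075], [0.086, 0.086, 0.086, 0.062], [0.086, 0.085, 0.086, 0.05], [0.084, 0.087, 0.083, 0.036]]
284 214 [[0.079, 0.081, 0.065, 0.003], [0.079, 0.078, 0.064, 0.002], [0.078, 0.076, 0.063, 0.035], [0.061, 0.064, 0.063, 0.06]]
289 303 [[0.051, 0.048, 0.049, 0.0], [0.069, 0.065, 0.047, -0.001], [0.065, 0.065, 0.053, -0.001], [0.068, 0.068, 0.05, 0.024]]
```

View pics/crop1.png

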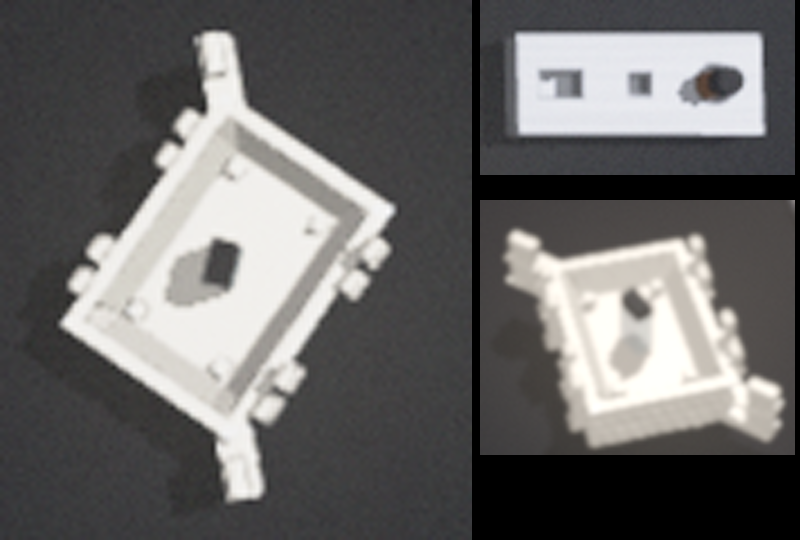

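The crop confirms the white stack. Top tray tab is at the upper corner (218,50 in the crop; top faces read z=0.079 against 0.067 for the other tab). The cuvette's black top is near the tray middle, and the oblong slot is at the rack's left end.

```bash
python3 - <<'E'
from h import *
a=cv2.imread("pics/top0.png"); s=cv2.imread("pics/side0.png"); d=np.load("top0.npy"); W=cloud("top",d)
g=cv2.cvtColor(a,cv2.COLOR_BGR2GRAY).astype(int); print(g[250:268:2,274:296:2])
m=np.zeros_like(g,np.uint8); m[248:270,274:296]=(g[248:270,274:296]<110)
ys,xs=np.nonzero(m); P=np.c_[xs,ys].astype(np.int32); r=cv2.minAreaRect(P); print(r)
Q=np.array([ray("top",u,v,.085)[:2] for u,v in P]); c=Q.mean(0); w,v=np.linalg.eigh(np.cov((Q-c).T)); print("cuv",c,"long",np.degrees(np.arctan2(v[1,1],v[0,1])),np.sqrt(12*w))
gs=cv2.cvtColor(s,cv2.COLOR_BGR2GRAY).astype(int); ms=np.zeros_like(m); ms[255:285,295:320]=gs[255:285,295:320]<90
ys,xs=np.nonzero(ms); print("side dark",len(xs),ray("side",xs.mean(),ys.mean(),.082),"pred px",proj("side",[*c,.082]),(xs.mean(),ys.mean()))
C=[(235,105),(395,210),(230,435),(62,322)]
K=np.array([ray("top",235+(u-2)/4.5,200+(v-2)/4.5,.061)[:2] for u,v in C]); print("corners",K.round(4).tolist())
t=K.mean(0); ax=(K[1]-K[2]+K[0]-K[3]); yaw=np.arctan2(ax[1],ax[0]); ay=(K[0]-K[1]+K[3]-K[2])
print("tray",t,"yaw",np.degrees(yaw),np.degrees(np.arctan2(ay[1],ay[0]))-90, np.linalg.norm(ax)/2,np.linalg.norm(ay)/2)
M=lambda x,y:t+np.array([np.cos(yaw)*x-np.sin(yaw)*y,np.sin(yaw)*x+np.cos(yaw)*y])
print("tab pred",M(.0877,.0677),"far",M(-.075,-.055), "tab2",M(-.0877,-.0677))
for lo,hi,b in((.073,.085,(205,225,275,292)),(.061,.073,(292,312,280,300))):
    w_=W[b[0]:b[1],b[2]:b[3]].reshape(-1,3); w_=w_[(w_[:,2]>lo)&(w_[:,2]<hi)]; print("tab depth",w_.mean(0),len(w_))
print("slot",ray("top",458.2-.4,238.9-.4,.032), "side rack corner check")
w_=W[215:265,435:525].reshape(-1,3); w_=w_[(w_[:,2]>.027)&(w_[:,2]<.036)]; print("rack depth",np.percentile(w_,[1,99],axis=0),cv2.minAreaRect(w_[:,:2].astype(np.float32)))
Ws=cloud("side",np.load("side0.npy"))[160:215,365:440].reshape(-1,3); w_=Ws[(Ws[:,2]>.028)&(Ws[:,2]<.036)]; print("rack side",cv2.minAreaRect(w_[:,:2].astype(np.float32)))
E
```

```text
[[212 235 238 239 240 239 239 239 240 240 240]
 [230 238 239 239 215 223 239 239 239 240 239]
 [239 239 239 219 101  71  85 213 240 239 239]
 [229 198 174 166  69  70  72 175 239 238 239]
 [174 175 172 138  68  73  75 215 239 240 240]
 [174 172 173 117  75  73  98 230 239 239 238]
 [172 176 175 109  76  74 134 237 239 239 240]
 [172 176 174 172 171 152 213 239 240 239 239]
 [172 174 173 173 221 234 239 239 240 239 240]]
((283.5882873535156, 258.1470947265625), (5.5783185958862305, 9.216353416442871), 14.03624439239502)
cuv [0.50651342 0.2254957 ] long 163.32910834996616 [0.01360808 0.02215346]
side dark 4 [0.50098304 0.23188556 0.082     ] pred px (np.float64(307.25509691567015), np.float64(268.6571737858928)) (np.float64(307.25), np.float64(271.5))
corners [[0.5917, 0.2206], [0.5361, 0.1358], [0.4181, 0.222], [0.477, 0.3107]]
tray [0.50572717 0.22227008] yaw -37.14732822813859 -33.43125661173013 0.14600253562003024 0.10394151374356547
tab pred [0.61651333 0.22327366] far [0.41273311 0.22372038] tab2 [0.39494101 0.2212665 ]
tab depth [0.61567376 0.23212722 0.07870461] 42
tab depth [0.40734751 0.2204098  0.06516343] 59
slot [ 0.55712246 -0.19418062  0.032     ] side rack corner check
rack depth [[ 0.52418979 -0.3309993   0.02756391]
 [ 0.59282134 -0.16299942  0.0356501 ]] ((0.5585461854934692, -0.2479919195175171), (0.06900962442159653, 0.17277681827545166), 0.03625011444091797)
rack side ((0.6095075607299805, -0.24633796513080597), (0.175930455327034, 0.17491699755191803), 89.7635726928711)
```

```bash
cat >> h.py <<'E'
def plan(pos,yaw,n,tilt=None,claw=.06,start=None,q=3):
    """rows from the present pose to pos/yaw (tool down) or rotation tilt"""
    s=arm.state(); p=np.array(s["eef_pos"]);Rm=R.from_euler('xyz',s["eef_rot"]); 
    if start is not None: p,Rm=np.array(start[0]),R.from_euler('xyz',start[1])
    T=tilt or R.from_euler('xyz',[np.pi,0,yaw]); rows=[]
    for i in range(n):
        k=n-i
        t=(Rm.inv().apply((np.array(pos)-p)/k)).round(q); w=((Rm.inv()*T).as_rotvec()/k).round(3)
        p=p+Rm.apply(t); Rm=Rm*R.from_rotvec(w); rows.append([t.tolist(),w.tolist(),claw])
        if len(rows)==8 or i==n-1: print(rows); rows=[]
    print("end",p.round(4),Rm.as_euler('xyz').round(3))
E
python3 -c "
from h import *
plan([.507,.2255,.2],2.85,20,claw=.05)"
```

```text
[[[0.028, -0.033, 0.003], [-0.0, -0.0, -0.12], 0.05], [[0.031, -0.029, 0.003], [-0.0, -0.0, -0.12], 0.05], [[0.035, -0.026, 0.003], [-0.0, -0.0, -0.12], 0.05], [[0.038, -0.021, 0.003], [-0.0, -0.0, -0.12], 0.05], [[0.04, -0.016, 0.003], [-0.0, -0.0, -0.12], 0.05], [[0.042, -0.012, 0.003], [-0.0, -0.0, -0.12], 0.05], [[0.043, -0.007, 0.003], [-0.0, -0.0, -0.12], 0.05], [[0.043, -0.001, 0.002], [0.0, -0.0, -0.12], 0.05]]
[[[0.043, 0.004, 0.003], [0.0, -0.0, -0.121], 0.05], [[0.042, 0.009, 0.002], [0.0, -0.0, -0.12], 0.05], [[0.041, 0.014, 0.003], [0.0, -0.0, -0.121], 0.05], [[0.039, 0.019, 0.002], [0.0, -0.0, -0.12], 0.05], [[0.036, 0.023, 0.003], [0.0, -0.0, -0.121], 0.05], [[0.033, 0.027, 0.002], [0.0, -0.0, -0.12], 0.05], [[0.03, 0.031, 0.003], [0.0, -0.0, -0.121], 0.05], [[0.026, 0.034, 0.002], [0.0, -0.0, -0.12], 0.05]]
[[[0.021, 0.037, 0.003], [0.0, -0.0, -0.121], 0.05], [[0.017, 0.04, 0.002], [0.0, -0.0, -0.12], 0.05], [[0.012, 0.042, 0.003], [0.001, -0.001, -0.121], 0.05], [[0.006, 0.042, 0.002], [0.0, -0.0, -0.12], 0.05]]
end [0.5072 0.2253 0.2004] [ 3.141 -0.     2.85 ]
```

Request:
servo_tool(
  rows=[
    [[0.028,-0.033,0.003],[0,0,-0.12],0.05],
    [[0.031,-0.029,0.003],[0,0,-0.12],0.05],
    [[0.035,-0.026,0.003],[0,0,-0.12],0.05],
    [[0.038,-0.021,0.003],[0,0,-0.12],0.05],
    [[0.04,-0.016,0.003],[0,0,-0.12],0.05],
    [[0.042,-0.012,0.003],[0,0,-0.12],0.05],
    [[0.043,-0.007,0.003],[0,0,-0.12],0.05],
    [[0.043,-0.001,0.002],[0,0,-0.12],0.05],
  ],
)

```text
time: 1.1
eef_pos: [0.3774, -0.2732, 0.23]
eef_rot: [-3.141, -0.0, 1.408]
force: [-0.1, -0.3, 0.8]
gripper_width: 0.585
```

Request:
servo_tool(
  rows=[
    [[0.043,0.004,0.003],[0,0,-0.121],0.05],
    [[0.042,0.009,0.002],[0,0,-0.12],0.05],
    [[0.041,0.014,0.003],[0,0,-0.121],0.05],
    [[0.039,0.019,0.002],[0,0,-0.12],0.05],
    [[0.036,0.023,0.003],[0,0,-0.121],0.05],
    [[0.033,0.027,0.002],[0,0,-0.12],0.05],
    [[0.03,0.031,0.003],[0,0,-0.121],0.05],
    [[0.026,0.034,0.002],[0,0,-0.12],0.05],
  ],
)

```text
time: 2.1
eef_pos: [0.4635, 0.0595, 0.21]
eef_rot: [-3.141, 0.0, 2.371]
force: [0.7, 0.2, -0.0]
gripper_width: 0.584
```

Request:
servo_tool(
  rows=[
    [[0.021,0.037,0.003],[0,0,-0.121],0.05],
    [[0.017,0.04,0.002],[0,0,-0.12],0.05],
    [[0.012,0.042,0.003],[0.001,-0.001,-0.121],0.05],
    [[0.006,0.042,0.002],[0,0,-0.12],0.05],
    [[0,0,0],[0,0,0],0.05],
    [[0,0,0],[0,0,0],0.05],
  ],
)

```text
time: 2.85
eef_pos: [0.5072, 0.2239, 0.1997]
eef_rot: [-3.139, 0.0, 2.849]
force: [-0.3, 0.0, -0.2]
gripper_width: 0.583
```

Request:
servo_tool(
  rows=[
    [[0,0,0.03],[0,0,0],0.05],
    [[0,0,0.03],[0,0,0],0.05],
    [[0,0,0.022],[0,0,0],0.05],
    [[0,0,0],[0,0,0],0.05],
    [[0,0,0],[0,0,0],0.05],
  ],
)

```text
time: 3.48
eef_pos: [0.5081, 0.2241, 0.1192]
eef_rot: [-3.141, 0.002, 2.848]
force: [0.2, -0.1, 0.3]
gripper_width: 0.58
```

```bash
python3 - <<'E'
from h import *
s,d=viewer.get_image("side"); t,_=viewer.get_image("top")
c1=cv2.resize(s[220:320,255:355],(560,560),interpolation=cv2.INTER_CUBIC)
cv2.imwrite("pics/c2.png",c1); np.save("s2.npy",d); cv2.imwrite("pics/s2.png",s)
s0=arm.state(); print(s0["eef_pos"],proj("side",s0["eef_pos"]), proj("side",[*s0["eef_pos"][:2],.085]))
E
```

```text
[0.50822727 0.22463837 0.11949749] (np.float64(307.00168482260744), np.float64(256.08861426557837)) (np.float64(306.9274186548823), np.float64(267.12911941698246))
```

View pics/c2.png

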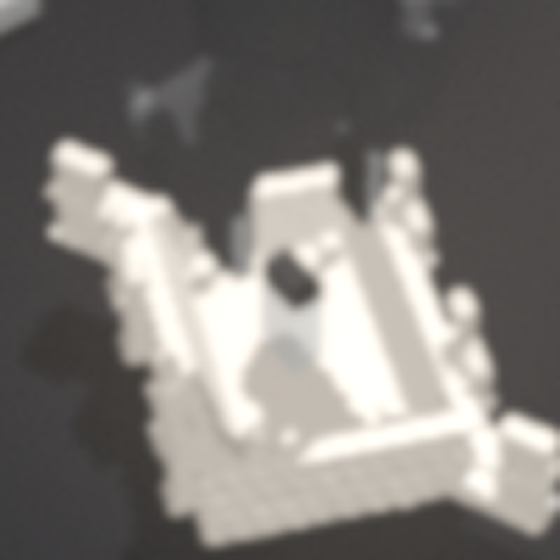

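The fingers straddle the cuvette's cap (crop 290,278), with tips at about (240,265) and (370,210). I'll descend and close.

Request:
servo_tool(
  rows=[
    [[0.002,0.001,0.012],[0,0,0],0.05],
    [[0,0,0.012],[0,0,0],0.05],
    [[0,0,0.011],[0,0,0],0.05],
    [[0,0,0],[0,0,0],0.035],
    [[0,0,0],[0,0,0],0.025],
    [[0,0,0],[0,0,0],0.018],
    [[0,0,0],[0,0,0],0.014],
    [[0,0,0],[0,0,0],0.008],
  ],
  newtons=25,
)

```text
time: 4.58
eef_pos: [0.5062, 0.2263, 0.0837]
eef_rot: [-3.141, 0.002, 2.85]
force: [0.2, -0.1, 0.9]
gripper_width: 0.157
```

Request:
servo_tool(
  rows=[
    [[0,0,0],[0,0,0],0.005],
    [[0,0,0],[0,0,0],0.005],
    [[0,0,0],[0,0,0],0.005],
  ],
)

```text
time: 4.95
eef_pos: [0.5062, 0.2263, 0.0836]
eef_rot: [-3.141, 0.001, 2.85]
force: [0.0, -0.3, 5.1]
gripper_width: 0.156
```

Request:
servo_tool(
  rows=[
    [[0,0,-0.02],[0,0,0],0.005],
    [[0,0,-0.03],[0,0,0],0.005],
    [[0,0,-0.03],[0,0,0],0.005],
    [[0,0,-0.01],[0,0,0],0.005],
    [[0,0,0],[0,0,0],0.005],
  ],
)

```text
time: 5.58
eef_pos: [0.506, 0.2261, 0.1737]
eef_rot: [-3.141, 0.002, 2.85]
force: [-0.2, -0.6, -0.0]
gripper_width: 0.16
```

```bash
python3 -c "
from h import *
plan([.5575,-.1935,.145],1.571,14,claw=.005)"
```

```text
[[[-0.012, -0.028, 0.002], [0.0, 0.0, 0.091], 0.005], [[-0.015, -0.026, 0.002], [0.0, 0.0, 0.091], 0.005], [[-0.017, -0.025, 0.002], [0.0, 0.0, 0.091], 0.005], [[-0.019, -0.023, 0.002], [0.0, 0.0, 0.091], 0.005], [[-0.021, -0.022, 0.002], [0.0, 0.0, 0.091], 0.005], [[-0.023, -0.019, 0.002], [0.0, 0.0, 0.092], 0.005], [[-0.025, -0.017, 0.002], [0.0, 0.0, 0.091], 0.005], [[-0.026, -0.015, 0.002], [0.0, 0.0, 0.092], 0.005]]
[[[-0.028, -0.013, 0.002], [0.0, 0.0, 0.091], 0.005], [[-0.028, -0.01, 0.002], [0.0, 0.0, 0.092], 0.005], [[-0.029, -0.007, 0.002], [0.0, 0.0, 0.091], 0.005], [[-0.03, -0.005, 0.002], [0.0, 0.001, 0.092], 0.005], [[-0.03, -0.002, 0.003], [0.001, 0.0, 0.091], 0.005], [[-0.031, 0.001, 0.002], [0.0, 0.001, 0.092], 0.005]]
end [ 0.5572 -0.1937  0.1453] [ 3.141 -0.     1.571]
```

Request:
servo_tool(
  rows=[
    [[-0.012,-0.028,0.002],[0,0,0.091],0.005],
    [[-0.015,-0.026,0.002],[0,0,0.091],0.005],
    [[-0.017,-0.025,0.002],[0,0,0.091],0.005],
    [[-0.019,-0.023,0.002],[0,0,0.091],0.005],
    [[-0.021,-0.022,0.002],[0,0,0.091],0.005],
    [[-0.023,-0.019,0.002],[0,0,0.092],0.005],
    [[-0.025,-0.017,0.002],[0,0,0.091],0.005],
    [[-0.026,-0.015,0.002],[0,0,0.092],0.005],
  ],
)

```text
time: 6.58
eef_pos: [0.5359, -0.0147, 0.1572]
eef_rot: [-3.141, 0.001, 2.114]
force: [0.4, -0.5, 0.1]
gripper_width: 0.159
```

Request:
servo_tool(
  rows=[
    [[-0.028,-0.013,0.002],[0,0,0.091],0.005],
    [[-0.028,-0.01,0.002],[0,0,0.092],0.005],
    [[-0.029,-0.007,0.002],[0,0,0.091],0.005],
    [[-0.03,-0.005,0.002],[0,0.001,0.092],0.005],
    [[-0.03,-0.002,0.003],[0.001,0,0.091],0.005],
    [[-0.031,0.001,0.002],[0,0.001,0.092],0.005],
    [[0,0,0],[0,0,0],0.005],
    [[0,0,0],[0,0,0],0.005],
  ],
)

```text
time: 7.58
eef_pos: [0.5573, -0.1932, 0.1447]
eef_rot: [-3.141, -0.001, 1.571]
force: [0.2, -0.4, 0.4]
gripper_width: 0.159
```

```bash
python3 - <<'E'
from h import *
s,d=viewer.get_image("side"); t,_=viewer.get_image("top")
cv2.imwrite("pics/c3.png",np.hstack([cv2.resize(s[120:220,345:445],(400,400),interpolation=cv2.INTER_CUBIC),cv2.resize(t[200:280,430:510],(400,400),interpolation=cv2.INTER_CUBIC)]))
p=arm.state()["eef_pos"]; print(arm.state()["eef_pos"],arm.state()["eef_rot"])
f=lambda n,P,o,k:[((a-b)*k) for a,b in zip(proj(n,P),o)]
print("slot mouth side",f("side",[.5575,-.1935,.032],(345,120),4),"TCP",f("side",p,(345,120),4),"cuv top",f("side",[p[0],p[1],p[2]+.001],(345,120),4),"cuv bottom",f("side",[p[0],p[1],p[2]-.045],(345,120),4))
E
```

```text
[ 0.55740826 -0.19230873  0.14484826] [-3.14094967e+00 -1.26093511e-03  1.57242603e+00]
slot mouth side [np.float64(185.08098802668655), np.float64(278.8236969040971)] TCP [np.float64(206.43944781959908), np.float64(142.9510603094343)] cuv top [np.float64(206.64874901011854), np.float64(141.66187348029007)] cuv bottom [np.float64(197.25906538416666), np.float64(199.4974568821741)]
```

View pics/c3.png

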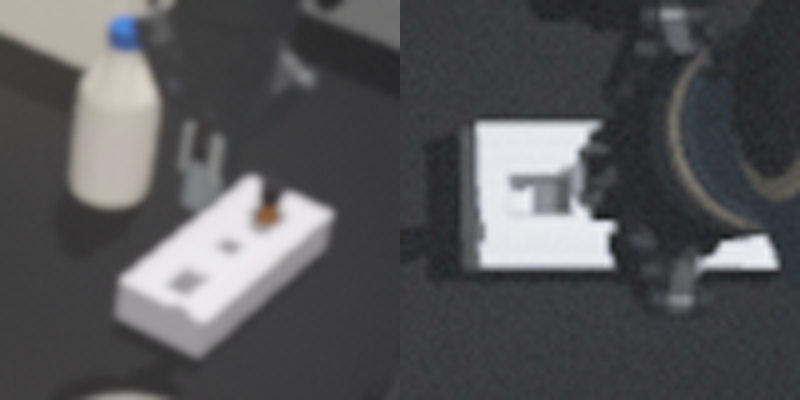

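Side crop: slot mouth seen at (186,280), predicted (185,279). The cuvette hangs upright at about (200,190). Descending.

Request:
servo_tool(
  rows=[
    [[-0.001,0,0.025],[0,0,0],0.005],
    [[0,0,0.025],[0,0,0],0.005],
    [[0,0,0.01],[0,0,0],0.005],
    [[0,0,0.006],[0,0,0],0.005],
    [[0,0,0.005],[0,0,0],0.005],
    [[0,0,0.004],[0,0,0],0.005],
    [[0,0,0],[0,0,0],0.005],
  ],
)

```text
time: 8.55
eef_pos: [0.5573, -0.194, 0.0698]
eef_rot: [-3.141, -0.001, 1.571]
force: [0.1, 2.2, -0.4]
gripper_width: 0.158
```

Request:
servo_tool(
  rows=[
    [[0.001,0,0.003],[0,0,0],0.005],
    [[0,0,0.004],[0,0,0],0.005],
    [[0,0,0.003],[0,0,0],0.005],
    [[0,0,0],[0,0,0],0.005],
  ],
)

```text
time: 9.05
eef_pos: [0.5569, -0.1937, 0.0594]
eef_rot: [-3.14, -0.0, 1.571]
force: [-0.5, 0.4, 0.0]
gripper_width: 0.155
```

Request:
servo_tool(
  rows=[
    [[0.0005,0,0.002],[0,0,0],0.005],
    [[0,0,0.002],[0,0,0],0.005],
    [[0,0,0],[0,0,0],0.005],
  ],
)

```text
time: 9.43
eef_pos: [0.557, -0.193, 0.0556]
eef_rot: [-3.141, -0.001, 1.571]
force: [-0.2, -0.1, -0.6]
gripper_width: 0.158
```

Request:
servo_tool(
  rows=[
    [[0,0,0],[0,0,0],0.016],
    [[0,0,0],[0,0,0],0.02],
    [[0,0,0],[0,0,0],0.03],
    [[0,0,0],[0,0,0],0.04],
    [[0,0,-0.02],[0,0,0],0.04],
    [[0,0,-0.04],[0,0,0],0.04],
    [[0,0,-0.06],[0,0,0],0.04],
    [[0,0,-0.03],[0,0,0],0.03],
  ],
)

```text
time: 10.42
eef_pos: [0.5588, -0.1931, 0.2109]
eef_rot: [3.136, 0.001, 1.571]
force: [0.3, -0.4, -0.6]
gripper_width: 0.351
```

```bash
python3 - <<'E'
from h import *
s,d=viewer.get_image("side")
W=cloud("side",d); w=W[160:215,365:440].reshape(-1,3); 
k=w[(w[:,2]>.045)&(w[:,2]<.075)&(w[:,1]>-.23)]; print("cuv pts",len(k),k.mean(0) if len(k) else 0,np.percentile(k[:,2],[50,95]))
t,_=viewer.get_image("top"); cv2.imwrite("pics/t4.png",t)
cv2.imwrite("pics/c4.png",np.hstack([cv2.resize(s[150:220,365:435],(400,400),interpolation=cv2.INTER_CUBIC),cv2.resize(t[195:275,235:315],(400,400),interpolation=cv2.INTER_CUBIC)]))
f=lambda P:[(a-b)*400/70 for a,b in zip(proj("side",P),(365,150))]
print("top z56",f([.557,-.193,.056]),"z60",f([.557,-.193,.06]))
# tray tab from top view unobstructed
E
```

```text
cuv pts 52 [ 0.55573123 -0.18962522  0.05324029] [0.05408645 0.05771654]
top z56 [np.float64(156.83929729175296), np.float64(188.22124159873997)] z60 [np.float64(157.92871593977256), np.float64(181.5301552805142)]
```

View pics/c4.png

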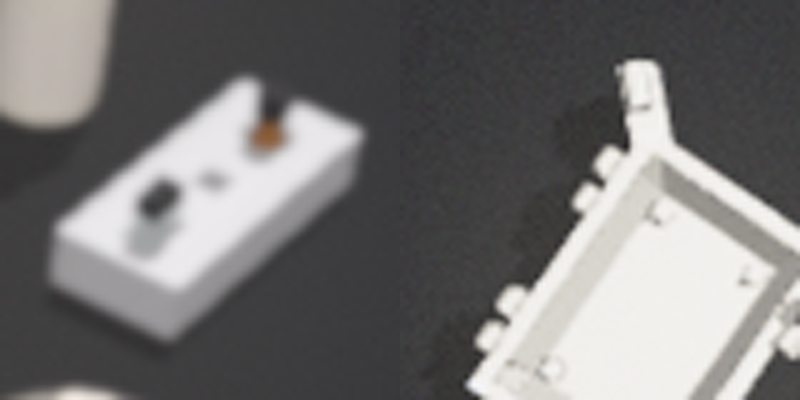

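Cuvette stands upright in the oblong slot (cap at 158,195, where the seated height predicts it). Now measuring the tab.

```bash
python3 - <<'E'
from h import *
for n in("top","side"):
    for it in range(2):
        a,d=viewer.get_image(n); W=cloud(n,d); w=W.reshape(-1,3)
        for nm,c,lo,hi in(("tab1",(.616,.228),.070,.09),("tab2",(.405,.220),.059,.075)):
            k=w[(abs(w[:,0]-c[0])<.03)&(abs(w[:,1]-c[1])<.03)&(w[:,2]>lo)&(w[:,2]<hi)]
            C=k[:,:2].mean(0); e,v=np.linalg.eigh(np.cov((k[:,:2]-C).T)); print(n,nm,len(k),C.round(4),np.median(k[:,2]).round(4),np.degrees(np.arctan(v[1,1]/v[0,1])).round(1),np.sqrt(12*e).round(4))
# top tray centre from white rim corners: minAreaRect of depth points z in .056-.066
        k=w[(abs(w[:,0]-.51)<.1)&(abs(w[:,1]-.225)<.1)&(w[:,2]>.057)&(w[:,2]<.065)]
        print(n,"rim",len(k),cv2.minAreaRect(k[:,:2].astype(np.float32)))
E
```

```text
top tab1 43 [0.6157 0.2321] 0.0793 -13.6 [0.0141 0.0354]
top tab2 110 [0.4166 0.2219] 0.0635 15.3 [0.0326 0.0558]
top rim 988 ((0.5123465657234192, 0.22364847362041473), (0.1312958151102066, 0.15929162502288818), 55.45507049560547)
top tab1 44 [0.6159 0.232 ] 0.0787 -13.5 [0.0144 0.0351]
top tab2 115 [0.4175 0.2219] 0.0628 14.9 [0.0321 0.0551]
top rim 966 ((0.5121999382972717, 0.22326375544071198), (0.1305859386920929, 0.1592237502336502), 55.66873550415039)
side tab1 54 [0.6154 0.2349] 0.0772 3.6 [0.0135 0.0264]
side tab2 131 [0.4146 0.2224] 0.0626 6.2 [0.0352 0.0588]
side rim 908 ((0.5116977095603943, 0.22519904375076294), (0.13103224337100983, 0.1653517782688141), 57.99290466308594)
side tab1 51 [0.6146 0.2351] 0.0778 -6.5 [0.0141 0.0321]
side tab2 142 [0.4148 0.2223] 0.0627 4.1 [0.035  0.0597]
side rim 914 ((0.5124210119247437, 0.22544682025909424), (0.13312247395515442, 0.16220885515213013), 56.434120178222656)
```

```bash
python3 -c "
from h import *
print(arm.state()['qpos'].round(2))
plan([.616,.231,.13],.183,14,claw=.04)
for n in ('tab',): print(ray('top',283,212.2,.079),ray('top',283.5,207.5,.079))"
```

```text
[ 0.6   0.42 -0.45  1.78  0.21  1.    0.08]
[[[0.03, 0.004, 0.005], [-0.0, 0.0, 0.099], 0.04], [[0.031, 0.001, 0.005], [-0.0, 0.0, 0.099], 0.04], [[0.031, -0.002, 0.005], [-0.0, 0.0, 0.099], 0.04], [[0.03, -0.005, 0.005], [-0.0, 0.0, 0.099], 0.04], [[0.03, -0.008, 0.006], [-0.0, 0.0, 0.099], 0.04], [[0.029, -0.01, 0.005], [-0.0, 0.0, 0.099], 0.04], [[0.027, -0.013, 0.006], [-0.0, 0.0, 0.099], 0.04], [[0.026, -0.016, 0.005], [-0.0, 0.0, 0.099], 0.04]]
[[[0.024, -0.018, 0.006], [-0.0, 0.0, 0.099], 0.04], [[0.022, -0.021, 0.005], [-0.0, 0.0, 0.099], 0.04], [[0.02, -0.023, 0.006], [-0.0, 0.001, 0.099], 0.04], [[0.018, -0.025, 0.005], [-0.001, 0.0, 0.1], 0.04], [[0.016, -0.027, 0.006], [-0.0, 0.001, 0.099], 0.04], [[0.012, -0.027, 0.005], [-0.001, 0.0, 0.1], 0.04]]
end [0.6158 0.2305 0.1302] [3.141 0.    0.183]
[0.61486676 0.22818199 0.079     ] [0.62599694 0.22709048 0.079     ]
```

Request:
servo_tool(
  rows=[
    [[0.03,0.004,0.005],[0,0,0.099],0.04],
    [[0.031,0.001,0.005],[0,0,0.099],0.04],
    [[0.031,-0.002,0.005],[0,0,0.099],0.04],
    [[0.03,-0.005,0.005],[0,0,0.099],0.04],
    [[0.03,-0.008,0.006],[0,0,0.099],0.04],
    [[0.029,-0.01,0.005],[0,0,0.099],0.04],
    [[0.027,-0.013,0.006],[0,0,0.099],0.04],
    [[0.026,-0.016,0.005],[0,0,0.099],0.04],
  ],
)

```text
time: 11.72
eef_pos: [0.5903, 0.0503, 0.162]
eef_rot: [-3.139, 0.003, 0.776]
force: [0.2, -0.3, -0.3]
gripper_width: 0.467
```

Request:
servo_tool(
  rows=[
    [[0.024,-0.018,0.006],[0,0,0.099],0.04],
    [[0.022,-0.021,0.005],[0,0,0.099],0.04],
    [[0.02,-0.023,0.006],[0,0.001,0.099],0.04],
    [[0.018,-0.025,0.005],[-0.001,0,0.1],0.04],
    [[0.016,-0.027,0.006],[0,0.001,0.099],0.04],
    [[0.012,-0.027,0.005],[-0.001,0,0.1],0.04],
    [[0,0,0],[0,0,0],0.04],
    [[0,0,0],[0,0,0],0.04],
  ],
)

```text
time: 12.72
eef_pos: [0.6163, 0.2292, 0.1297]
eef_rot: [3.139, 0.001, 0.183]
force: [-0.3, -0.1, 0.8]
gripper_width: 0.467
```

```bash
python3 - <<'E'
from h import *
s,d=viewer.get_image("side"); st=arm.state(); p=st["eef_pos"]; Rm=R.from_euler('xyz',st["eef_rot"]); print(p,st["eef_rot"],st["qpos"].round(2))
o=(235,205); k=6
cv2.imwrite("pics/c5.png",cv2.resize(s[205:285,235:335],None,fx=k,fy=k,interpolation=cv2.INTER_CUBIC))
f=lambda P:[round((a-b)*k) for a,b in zip(proj("side",P),o)]
print("TCP",f(p),"below at .079",f([p[0],p[1],.079]),"tool y +20mm at tip",f(p+Rm.apply([0,.02,.018])),f(p+Rm.apply([0,-.02,.018])))
print("pred tab top ends",[f([x,y,.079]) for x,y in((.6052,.227),(.6268,.231))])
E
```

```text
[0.61662667 0.22867913 0.13014295] [3.13931235e+00 1.28770226e-04 1.81919827e-01] [-0.29  0.57 -0.18  1.68  0.13  0.9  -1.92]
TCP [204, 155] below at .079 [211, 253] tool y +20mm at tip [236, 159] [176, 222]
pred tab top ends [[235, 265], [187, 244]]
```

View pics/c5.png

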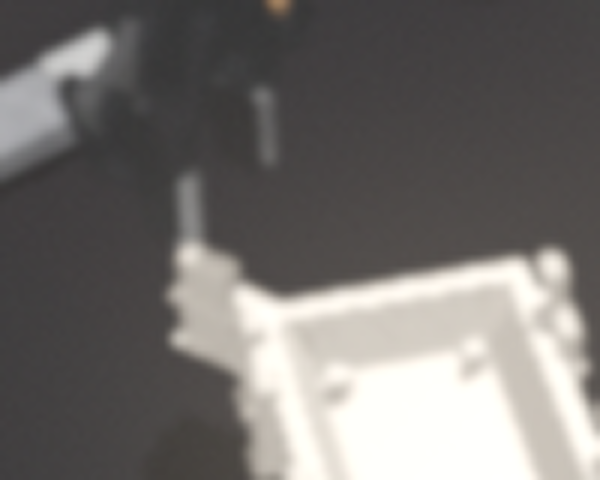

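The tab's top edge runs (185,250)–(240,270) in the crop, about 1 raw pixel from prediction. I'm correcting about 2 mm and descending so the tips stop just above the ear.

Request:
servo_tool(
  rows=[
    [[-0.001,-0.002,0.015],[0,0,0],0.04],
    [[0,0,0.015],[0,0,0],0.04],
    [[0,0,0.014],[0,0,0],0.04],
    [[0,0,0],[0,0,0],0.03],
    [[0,0,0],[0,0,0],0.02],
    [[0,0,0],[0,0,0],0.014],
    [[0,0,0],[0,0,0],0.011],
    [[0,0,0],[0,0,0],0.008],
  ],
  newtons=25,
)

```text
time: 13.78
eef_pos: [0.6158, 0.2321, 0.0875]
eef_rot: [3.141, -0.002, 0.183]
force: [0.1, 0.4, 0.9]
gripper_width: 0.106
```

Request:
servo_tool(
  rows=[
    [[0,0,0],[0,0,0],0.002],
    [[0,0,0],[0,0,0],0.002],
    [[0,0,0],[0,0,0],0.0],
  ],
  newtons=60,
)

```text
time: 14.15
eef_pos: [0.616, 0.2322, 0.0874]
eef_rot: [3.141, -0.003, 0.183]
force: [0.4, -0.7, 3.7]
gripper_width: 0.097
```

```bash
cat >> h.py <<'E'
def tiltplan(th,n,lift,claw=0.0):
    s=arm.state(); p0=p=np.array(s["eef_pos"]); R0=Rm=R.from_euler('xyz',s["eef_rot"])
    f=np.array([.412,.2224,.058]); d=p-f; d[2]=0; d/=np.linalg.norm(d); ax=np.cross(d,[0,0,1]); rows=[]
    for i in range(1,n+1):
        Q=R.from_rotvec(ax*th*i/n); tp=f+Q.apply(p0-f)+[0,0,lift*i/n]; tR=Q*R0
        t=Rm.inv().apply(tp-p).round(4); w=(Rm.inv()*tR).as_rotvec().round(3)
        p=p+Rm.apply(t); Rm=Rm*R.from_rotvec(w); rows.append([t.tolist(),w.tolist(),claw])
    print(rows); print("end",p.round(4),Rm.as_euler('xyz').round(3))
E
python3 -c "
from h import *
tiltplan(.21,8,.003)"
```

```text
[[[-0.0008, -0.0001, -0.0057], [-0.004, 0.026, 0.0], 0.0], [[-0.0008, -0.0001, -0.0058], [-0.003, 0.026, 0.0], 0.0], [[-0.0008, -0.0001, -0.0057], [-0.004, 0.026, 0.0], 0.0], [[-0.0008, -0.0001, -0.0057], [-0.003, 0.026, 0.0], 0.0], [[-0.0008, -0.0001, -0.0057], [-0.004, 0.026, 0.0], 0.0], [[-0.0008, -0.0001, -0.0058], [-0.003, 0.026, 0.0], 0.0], [[-0.0007, -0.0001, -0.0057], [-0.004, 0.026, 0.0], 0.0], [[-0.0008, -0.0001, -0.0057], [-0.003, 0.026, 0.0], 0.0]]
end [0.6054 0.2316 0.1323] [ 3.112 -0.211  0.186]
```

Request:
servo_tool(
  rows=[
    [[-0.0008,-0.0001,-0.0057],[-0.004,0.026,0],0],
    [[-0.0008,-0.0001,-0.0058],[-0.003,0.026,0],0],
    [[-0.0008,-0.0001,-0.0057],[-0.004,0.026,0],0],
    [[-0.0008,-0.0001,-0.0057],[-0.003,0.026,0],0],
  ],
  newtons=100,
)

```text
time: 14.65
eef_pos: [0.6112, 0.2323, 0.1102]
eef_rot: [3.127, -0.108, 0.184]
force: [-0.6, 0.1, -2.6]
gripper_width: 0.084
```

Request:
servo_tool(
  rows=[
    [[-0.0008,-0.0001,-0.0057],[-0.004,0.026,0],0],
    [[-0.0008,-0.0001,-0.0058],[-0.003,0.026,0],0],
    [[-0.0007,-0.0001,-0.0057],[-0.004,0.026,0],0],
    [[-0.0008,-0.0001,-0.0057],[-0.003,0.026,0],0],
    [[0,0,0],[0,0,0],0],
  ],
)

```text
time: 15.28
eef_pos: [0.6046, 0.2319, 0.1325]
eef_rot: [3.112, -0.21, 0.187]
force: [-0.4, 1.3, -1.8]
gripper_width: 0.086
```

```bash
python3 - <<'E'
from h import *
s,d=viewer.get_image("side"); t,_=viewer.get_image("top"); 
cv2.imwrite("pics/c6.png",np.hstack([cv2.resize(s[205:325,235:365],None,fx=3.5,fy=3.5,interpolation=cv2.INTER_CUBIC)[:400],cv2.resize(t[205:320,240:340],(348,400),interpolation=cv2.INTER_CUBIC)]))
E
```

```text
(no output)
```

View pics/c6.png

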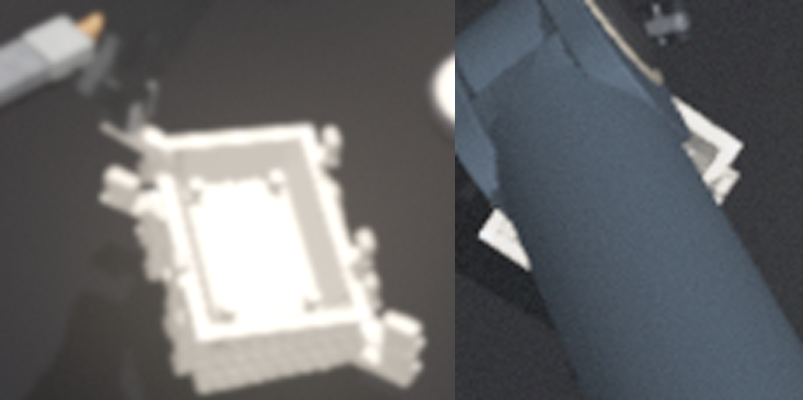

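The side crop shows the tab corner raised clear of the stack (rim at (150,135)), with the other trays' tabs still in place. I'll check the tilt by a plane fit.

```bash
cat >> h.py <<'E'
def floor(y0,y1,x0,x1):
    s,d=viewer.get_image("side"); W=cloud("side",d)[y0:y1,x0:x1].reshape(-1,3); W=W[~np.isnan(W[:,0])]
    c=np.median(W,0); n=None
    for _ in range(4):
        _,_,v=np.linalg.svd(W-W.mean(0),full_matrices=False); n=v[2]*np.sign(v[2][2]); r=(W-W.mean(0))@n; W=W[abs(r)<max(.003,2*r.std())]
    return W.mean(0),n,np.arccos(n[2])
E
python3 -c "
from h import *
print(floor(262,292,295,318)); print(arm.state()['eef_pos'],arm.state()['force'])"
```

```text
(array([0.50648215, 0.22939023, 0.05998453]), array([-0.21644181, -0.02046306,  0.97608105]), np.float64(0.2191571135057364))
[0.60507179 0.23153225 0.13183602] [ 0.80790405 -0.04961136 -1.75297723]
```

```bash
python3 -c "
from h import *
s=arm.state(); T=R.from_euler('xyz',s['eef_rot']); p=s['eef_pos']
plan(p+[0,0,.04],0,8,tilt=T,claw=0)
plan(p+[0,0,.14],0,6,tilt=T,claw=0,start=(p+[0,0,.04],s['eef_rot']))"
```

```text
[[[0.001, 0.0, -0.005], [0.0, 0.0, 0.0], 0], [[0.001, 0.0, -0.005], [0.0, 0.0, 0.0], 0], [[0.001, 0.0, -0.005], [0.0, 0.0, 0.0], 0], [[0.001, 0.0, -0.005], [0.0, 0.0, 0.0], 0], [[0.001, 0.0, -0.005], [0.0, 0.0, 0.0], 0], [[0.001, 0.0, -0.005], [0.0, 0.0, 0.0], 0], [[0.001, 0.001, -0.005], [0.0, 0.0, 0.0], 0], [[0.001, 0.0, -0.004], [0.0, 0.0, 0.0], 0]]
end [0.6048 0.2316 0.1717] [ 3.112 -0.209  0.186]
[[[0.003, 0.0, -0.016], [0.0, 0.0, 0.0], 0], [[0.004, 0.001, -0.016], [0.0, 0.0, 0.0], 0], [[0.003, 0.0, -0.016], [0.0, 0.0, 0.0], 0], [[0.004, 0.001, -0.017], [0.0, 0.0, 0.0], 0], [[0.003, 0.0, -0.016], [0.0, 0.0, 0.0], 0], [[0.004, 0.001, -0.017], [0.0, 0.0, 0.0], 0]]
end [0.6052 0.2314 0.2721] [ 3.112 -0.209  0.186]
```

Request:
servo_tool(
  rows=[
    [[0.001,0,-0.005],[0,0,0],0],
    [[0.001,0,-0.005],[0,0,0],0],
    [[0.001,0,-0.005],[0,0,0],0],
    [[0.001,0,-0.005],[0,0,0],0],
    [[0.001,0,-0.005],[0,0,0],0],
    [[0.001,0,-0.005],[0,0,0],0],
    [[0.001,0.001,-0.005],[0,0,0],0],
    [[0.001,0,-0.004],[0,0,0],0],
  ],
)

```text
time: 16.42
eef_pos: [0.6047, 0.2315, 0.1721]
eef_rot: [3.112, -0.21, 0.186]
force: [0.6, 0.4, -1.6]
gripper_width: 0.08
```

Request:
servo_tool(
  rows=[
    [[0.003,0,-0.016],[0,0,0],0],
    [[0.004,0.001,-0.016],[0,0,0],0],
    [[0.003,0,-0.016],[0,0,0],0],
    [[0.004,0.001,-0.017],[0,0,0],0],
    [[0,0,0],[0,0,0],0],
  ],
)

```text
time: 17.05
eef_pos: [0.6059, 0.2321, 0.2407]
eef_rot: [3.113, -0.214, 0.186]
force: [0.5, 0.2, -2.2]
gripper_width: 0.082
```

```bash
python3 - <<'E'
from h import *
s,d=viewer.get_image("side"); cv2.imwrite("pics/s7.png",s); cv2.imwrite("pics/c7.png",cv2.resize(s[100:400,150:500],None,fx=1.6,fy=1.6))
s=arm.state(); print(s["eef_pos"],s["eef_rot"],s["force"],s["qpos"].round(2))
plan([.605,-.035,.24],.187,20,claw=0)
E
```

```text
[0.60511225 0.23168464 0.23918004] [ 3.11258359 -0.21096231  0.18579818] [-0.73159424  0.94729783 -1.92913186] [-0.35  0.36 -0.15  1.76  0.19  0.85 -1.99]
[[[-0.002, 0.013, -0.0], [0.001, -0.011, -0.0], 0], [[-0.002, 0.013, -0.0], [0.001, -0.011, -0.0], 0], [[-0.002, 0.013, -0.0], [0.001, -0.01, -0.0], 0], [[-0.002, 0.013, -0.0], [0.002, -0.011, -0.0], 0], [[-0.003, 0.013, -0.0], [0.001, -0.01, -0.0], 0], [[-0.002, 0.013, -0.0], [0.002, -0.011, -0.0], 0], [[-0.003, 0.013, -0.0], [0.001, -0.01, -0.0], 0], [[-0.002, 0.013, -0.0], [0.002, -0.011, -0.0], 0]]
[[[-0.003, 0.013, -0.0], [0.001, -0.01, -0.0], 0], [[-0.002, 0.013, -0.0], [0.002, -0.011, -0.0], 0], [[-0.003, 0.013, -0.0], [0.001, -0.01, -0.0], 0], [[-0.002, 0.013, -0.0], [0.002, -0.011, -0.0], 0], [[-0.003, 0.013, -0.0], [0.001, -0.01, -0.001], 0], [[-0.003, 0.013, -0.0], [0.002, -0.011, -0.0], 0], [[-0.002, 0.013, -0.0], [0.001, -0.01, -0.001], 0], [[-0.003, 0.013, -0.0], [0.002, -0.011, -0.0], 0]]
[[[-0.002, 0.014, -0.001], [0.001, -0.01, -0.001], 0], [[-0.003, 0.013, -0.0], [0.002, -0.011, -0.0], 0], [[-0.002, 0.014, -0.001], [0.001, -0.01, -0.001], 0], [[-0.003, 0.013, 0.0], [0.002, -0.011, -0.0], 0]]
end [ 0.6047 -0.0349  0.24  ] [-3.141  0.     0.187]
```

View pics/c7.png

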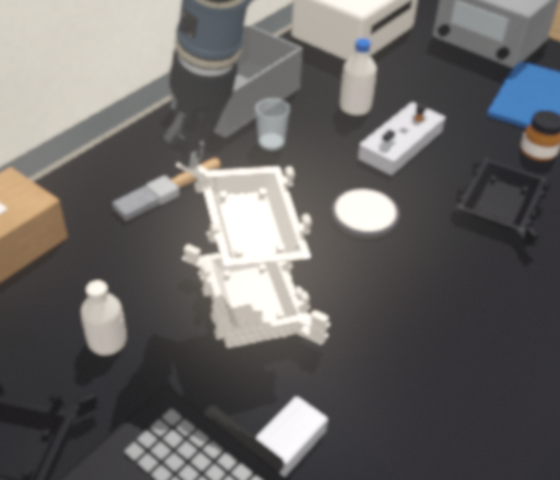

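Top tray held, stack behind it in place, cuvette, beaker and bottle undisturbed. Moving over the plate (at 365,210 in the crop) while levelling.

Request:
servo_tool(
  rows=[
    [[-0.002,0.013,0],[0.001,-0.011,0],0],
    [[-0.002,0.013,0],[0.001,-0.011,0],0],
    [[-0.002,0.013,0],[0.001,-0.01,0],0],
    [[-0.002,0.013,0],[0.002,-0.011,0],0],
    [[-0.003,0.013,0],[0.001,-0.01,0],0],
    [[-0.002,0.013,0],[0.002,-0.011,0],0],
    [[-0.003,0.013,0],[0.001,-0.01,0],0],
    [[-0.002,0.013,0],[0.002,-0.011,0],0],
  ],
)

```text
time: 18.1
eef_pos: [0.606, 0.1252, 0.2377]
eef_rot: [3.124, -0.124, 0.184]
force: [0.1, -0.2, -0.8]
gripper_width: 0.084
```

Request:
servo_tool(
  rows=[
    [[-0.003,0.013,0],[0.001,-0.01,0],0],
    [[-0.002,0.013,0],[0.002,-0.011,0],0],
    [[-0.003,0.013,0],[0.001,-0.01,0],0],
    [[-0.002,0.013,0],[0.002,-0.011,0],0],
    [[-0.003,0.013,0],[0.001,-0.01,-0.001],0],
    [[-0.003,0.013,0],[0.002,-0.011,0],0],
    [[-0.002,0.013,0],[0.001,-0.01,-0.001],0],
    [[-0.003,0.013,0],[0.002,-0.011,0],0],
  ],
)

```text
time: 19.1
eef_pos: [0.6045, 0.0192, 0.2373]
eef_rot: [3.136, -0.04, 0.185]
force: [1.1, -1.0, -1.8]
gripper_width: 0.081
```

Request:
servo_tool(
  rows=[
    [[-0.002,0.014,0],[0.001,-0.01,-0.001],0],
    [[-0.003,0.013,0],[0.002,-0.011,0],0],
    [[-0.002,0.014,0],[0.001,-0.01,-0.001],0],
    [[-0.002,0.013,0],[0.002,-0.011,0],0],
    [[0,0,0],[0,0,0],0],
    [[0,0,0],[0,0,0],0],
    [[0,0,0],[0,0,0],0],
  ],
)

```text
time: 19.98
eef_pos: [0.6055, -0.0339, 0.2372]
eef_rot: [-3.141, 0.001, 0.188]
force: [1.2, 0.6, -0.8]
gripper_width: 0.081
```

```bash
python3 - <<'E'
from h import *
s,d=viewer.get_image("side"); cv2.imwrite("pics/s8.png",s[80:400,150:550])
st=arm.state(); print(st["eef_pos"],st["eef_rot"],st["force"],st["gripper_width"])
W=cloud("side",d); w=W.reshape(-1,3)
f=proj("side",[.495,-.043,.195]); print(f)
k=w[(w[:,2]>.17)&(w[:,2]<.235)&(abs(w[:,0]-.49)<.1)&(abs(w[:,1]+.045)<.12)]; print("tray pts",k.mean(0))
u,v=int(f[0]),int(f[1]); print(floor(v-10,v+10,u-10,u+10))
# second tray floor
f=proj("side",[.505,.2253,.027]);u,v=int(f[0]),int(f[1]); print(floor(v-10,v+10,u-8,u+8))
E
```

```text
[ 0.60550254 -0.03389515  0.23725441] [-3.14134953e+00  1.41400929e-03  1.88043536e-01] [ 0.24403786 -0.08148455 -1.59405899] 0.0791619152259123
(np.float64(386.8300439866881), np.float64(174.3179184492969))
tray pts [ 0.49847163 -0.04861108  0.19986804]
(array([ 0.50432304, -0.05161859,  0.1876267 ]), array([-0.00144284, -0.0026713 ,  0.99999539]), np.float64(0.003036055117036692))
(array([0.50905302, 0.22440076, 0.02666584]), array([ 0.00327399, -0.00862565,  0.99995744]), np.float64(0.009226222791766558))
```

View pics/s8.png

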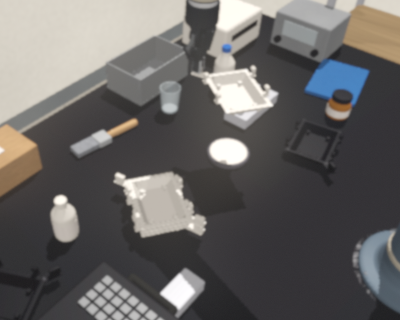

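The tray is level (0.003 rad), its middle is about (0.50, -0.05) against the plate's (0.498, -0.047), and it is about 0.18 m up. The second tray is level at its original height.

```bash
python3 -c "
from h import *
print(arm.state()['joint_vel'].round(3)); print(arm.hand_in())"
```

```text
[ 0.002  0.001  0.003  0.002 -0.002 -0.     0.001]
the job is handed in; nothing more can be done
None
```

The cuvette is back in the rack's oblong slot and released, and the top tray is held over the viewing plate. I handed the job in at about 20 s of the 72 s; it reported no verdict.

- **Cuvette:** it entered the slot with a brief 2 N side touch, eased by a 1 mm shift. After I let go, the side picture showed it upright, with its top at about the fully seated height (56 mm). In the last pictures the raised tray hides the rack from view, so this was not checked again at the end.
- **Peeling the tray:** I gripped the tab, tilted the tray up about its far corner, and a plane fit measured 0.22 rad while I estimated that corner had risen only 1–2 mm. I then lifted it straight off, and the rest of the stack stayed in place.
- **Final hold:** the tray is level to 0.003 rad, its underside is about 0.18 m up, and its middle is within about 1 cm of the plate's. The arm is still and the grip is 100 N.
- **Second tray:** its floor still reads 27 mm, as expected, and it is level to 0.01 rad.
- **Bystanders:** the beaker and bottle look undisturbed. The vial last looked undisturbed just before the move to the plate; it is hidden in the final picture.

The tab position differed by 2–4 mm between the image rays and the depth readings. I used a value in between, and the grip closed on the tab cleanly.

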